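# Sort the bath-line clips by grip

### The job

The three wooden spring clips on the upright card look alike but do not grip alike. Draw them up against the card to feel their grip, then put the weakest clip into the open soap box and the firmest into the round steel dish, and leave the middling one clipped on the card, pushed fully down. Do not disturb the lota, the mug or the back scrubber.

Things in the scene. Friction and masses are not known exactly. Their poses are not given: they have to be found in the camera images.
- stand: fixed wooden foot 75 (x) x 290 (y) x 30 mm tall with a stiff white card, 6 thick (x), 270 long (y), upright on it, top edge at z 85. Origin: centre of the underside; y along the card. Clips sit with the crown on the card's top edge and slide straight up off it (free after 30 mm) against a steady drag: weak about 1.5 to 2.5 N, middling 6 to 9 N, firm 13 to 19 N
- clip_k_mid (a point): centre of one of three like wooden spring clips, 70 tall, 36 wide (y, along the card), 22 thick (x), 46 g; z up the clip. Solid finger tab on top, 24 (y) x 10 (x) x 30 tall, its middle 20 above this point; pinching it either way does not open the clip. Below it a 10 mm crown, then two spring jaws ending 35 below this point. One clip is weak, one middling, one firm; which is which changes
- clip_m_mid (a point): centre of one of three like wooden spring clips, 70 tall, 36 wide (y, along the card), 22 thick (x), 46 g; z up the clip. Solid finger tab on top, 24 (y) x 10 (x) x 30 tall, its middle 20 above this point; pinching it either way does not open the clip. Below it a 10 mm crown, then two spring jaws ending 35 below this point. One clip is weak, one middling, one firm; which is which changes
- clip_t_mid (a point): centre of one of three like wooden spring clips, 70 tall, 36 wide (y, along the card), 22 thick (x), 46 g; z up the clip. Solid finger tab on top, 24 (y) x 10 (x) x 30 tall, its middle 20 above this point; pinching it either way does not open the clip. Below it a 10 mm crown, then two spring jaws ending 35 below this point. One clip is weak, one middling, one firm; which is which changes
- clip_k_f (a joint): how far (m) this clip's front jaw stands from where it grips the card: 0 on the card; off the card it shuts a little further, to -0.0006 for the weak clip, -0.0012 middling, -0.0018 firm, too little to rely on in a noisy reading
- clip_m_f (a joint): how far (m) this clip's front jaw stands from where it grips the card: 0 on the card; off the card it shuts a little further, to -0.0006 for the weak clip, -0.0012 middling, -0.0018 firm, too little to rely on in a noisy reading
- clip_t_f (a joint): how far (m) this clip's front jaw stands from where it grips the card: 0 on the card; off the card it shuts a little further, to -0.0006 for the weak clip, -0.0012 middling, -0.0018 firm, too little to rely on in a noisy reading
- soap_box: fixed open pink plastic soap box, 140 (x) x 110 (y) x 35 mm tall, walls and floor 4 mm. Origin: centre of its underside; z up
- dish: fixed round open steel dish, 156 mm across the rim, 30 mm tall, wall 4 mm, narrower towards the floor. Origin: centre of its underside; z up
- lota: bystander: round steel water pot, 104 mm across, 105 mm tall; origin at the centre of its underside
- mug: bystander: orange plastic mug, 84 mm across, 95 mm tall, handle to its +y; origin at the centre of its underside
- scrubber: bystander: wooden back scrubber lying bristles down, about 310 mm long along its x, 55 mm wide, 40 mm tall; origin under its length, at the table

How it is judged:
By the outcome, as a careful person would: the job done as asked, in the order asked, and still so for the second after the job is handed in, with the robot touching nothing.
It also fails if it takes over 61 s, if anything falls off the work surface, if the arm or the gripper's body presses on something with over 40 N, if the wrist force passes 120 N, or if a joint passes its speed limit or range.

### The arm

A 6-joint arm with a two-finger parallel gripper is mounted at the origin on the work surface. World frame = base frame: x ahead of the robot, y to its left, z up, the work surface at z = 0. Lengths are in m, angles in rad, forces in N, time in s.
With the tool pointing down it reaches from about 0.2 to 0.875 m from the base axis. Payload 3.4 kg.
Tool frame: the origin (TCP) lies at the very end of the fingers, on their centre line; the grasp point (between the pads) lies 19 mm behind it (tcp_to_grasp is the distance from the TCP to the grasp point, in m); z points along the fingers, y is the line along which they close (so a half turn about z gives the same grasp; the last joint's range is limited). The gripper opens to 94 mm and grips with 3 to 60 N. Pads are 16 mm wide; open, the fingers measure 119 mm over their backs; the gripper's body (75 mm by 177 mm) begins 78 mm behind the grasp point.
Start: joints at [1.056, 0.276, 1.505, -0, 1.361, -0.121], TCP at [0.221, 0.531, 0.205] pointing down, gripper open.
Joint ranges: [-2.89, 2.89], [-0.75, 2.08], [0.22, 2.7], [-1.18, 4.32], [0.11, 2.71], [-2.7, 2.7]. Speed limits (rad/s): [2.57, 2.57, 3.14, 3.14, 3.14, 3.14].

### API

Orientations are given as a unit quaternion [x, y, z, w].
In Python, from cell import state, read_camera, camera_info, sign_off, spot_in, tcp_to_grasp gives the robot as it stands.
- The arm moves only by the tool step_arm, never from a script. Its argument "moves" is one flat list of numbers, 5 for each row, row after row: the shift along the world's x, y, z in m, then the turn about the world's z in rad, then the closure, from -1 (fully open) to 1 (shut), so that 0 is half open. In form: [dx, dy, dz, yaw, gripper, dx, dy, dz, yaw, gripper, ...]. A call has 1 to 12 rows; each row is the pose to reach, as a shift and turn from the pose commanded when the call began; what a row does not reach only later rows make up. A row lasts 1/12 s, in which the tool goes at most 41.7 mm and 7.16 degrees, less where a joint would pass 70% of its speed; a pose out of reach is approached as far as the arm can. A call with a gripper value outside its range is refused whole. The fingers move at their own pace and stop on an object; "squeeze" is the grip in N (left out, the last holds). Time passes only in rows, so rows that repeat a pose let the fingers close. It gives the time, the measured TCP pose, the force, the opening and the grip force at its end, in the units of the state.
- state(): the state, without advancing time (a new reading comes with each control period).
- read_camera(name): name is "scene" or "side" or "wrist"; returns the picture (480x640x3 uint8, blue, green, red); there is no depth.
- camera_info(name): a dict with "camera_matrix" (3x3 intrinsics, pixels), "rvec" (rotation vector, rad) and "tvec" (3), from world to camera coordinates, as OpenCV has them; the wrist camera has in their place "hand_eye" (4x4, takes a point from camera to tool coordinates, whose origin is the TCP and whose axes are the flange's). Camera axes: x right, y down, z forward; pixel columns grow to the right and rows downward; lengths in m; the calibration is good to about 2 mm. A picture is of the moment at which its call begins: read the wrist's pose just before it. camera_info takes no time and is no camera call.
- sign_off(): hands the job in; it is judged then, once.
Trained networks look in the newest picture that a camera, given by its name, has taken for a name from the list of things; names that differ only in an ending like _2 or _b are one class to them, and where a whole thing is asked for, a point or a joint stands for the part that bears it (a point fixed in the world has none). Each returns a list of dicts, best first, with "conf" (0 to 1); they miss things now and then, are a little off and sometimes report something else, mostly with a low value. They report only what shows in the picture. A call takes as long as a camera call.
- spot_in(name, camera): "xy" ([column, row] in pixels, amid what is visible of it).
The state is a dict: "time_s": time; "q": joint angles; "joint_vel": joint speeds; "joint_efforts": joint torques, N m; "ee_pos": TCP position; "tcp_rot": TCP orientation; "contact_force": force on the tool from outside, world axes, zero at the start; "ft_torque": the same for the moment, N m; "opening": finger opening in m; "grasp_force": force on a finger pad.
Only numpy, scipy, OpenCV 4.12 (cv2) and the standard library are available. Lean on these libraries where they do the work, as an engineer would, in place of code of your own. Each camera call takes 0.05 s, during which the arm holds its last target. There are 200 camera calls.

## Working session

There is one attempt and no reset: what is moved stays moved. The work goes in short steps, Python scripts to look and compute and a tool call to move; the robot and the scene stay as the last step left them, time stands still between calls to the robot, and variables do not carry over. Pictures are saved under pics/ and viewed, at most 10 in all, crops included, and the job is handed in when it is done.

Besides the shell and the picture viewer there is one more tool, called after "Emit:" as a command line: name --argument value ..., lists and objects as JSON in quotes. step_arm: Moves the arm, as the interface text tells. Its arguments: {"type":"object","properties":{"moves":{"type":"array"},"squeeze":{"type":"number"}},"required":["moves"]}

```bash
mkdir -p pics; cat > h.py <<'E'
import numpy as np, cv2
from cell import *
def cam(n):
    i=camera_info(n);K=np.array(i["camera_matrix"],float);R=cv2.Rodrigues(np.array(i["rvec"],float))[0];t=np.array(i["tvec"],float).ravel();return K,R,t
def ray(n,xy):
    K,R,t=cam(n);d=R.T@np.linalg.solve(K,[xy[0],xy[1],1]);return -R.T@t,d/np.linalg.norm(d)
def onz(n,xy,z):
    c,d=ray(n,xy);return c+d*(z-c[2])/d[2]
def tri(a,b):
    A=np.zeros((3,3));v=np.zeros(3);e=[]
    for c,d in (a,b):
        P=np.eye(3)-np.outer(d,d);A+=P;v+=P@c
    p=np.linalg.solve(A,v);return p,[np.linalg.norm((np.eye(3)-np.outer(d,d))@(p-c)) for c,d in (a,b)]
E
python3 - <<'E'
from h import *
s=state();print(s["ee_pos"],s["tcp_rot"],s["contact_force"],s["opening"],tcp_to_grasp)
ims=[read_camera(n) for n in("scene","side")]
for n,i in zip(("scene","side"),ims): cv2.imwrite(f"pics/{n}0.png",i)
for n in("stand","clip_k_mid","clip_m_mid","clip_t_mid","soap_box","dish","lota","mug","scrubber"):
    for c in("scene","side"):
        r=spot_in(n,c);print(n,c,[(np.round(x["xy"]).tolist(),round(x["conf"],2),onz(c,x["xy"],0.06 if 'clip' not in n else .105).round(3).tolist()) for x in r[:4]])
E
```

```text
[0.22035782 0.53048261 0.20462543] [ 1.95620861e-01  9.80679193e-01 -8.53023908e-04 -2.68575588e-04] [-1.29371186 -0.00728044  0.63106591] 0.0940763681129631 0.0188
stand scene [([361.0, 284.0], 0.68, [0.566, 0.105, 0.06])]
stand side [([366.0, 310.0], 0.94, [0.526, 0.134, 0.06])]
clip_k_mid scene [([345.0, 220.0], 0.68, [0.521, -0.022, 0.105])]
clip_k_mid side [([386.0, 235.0], 0.61, [0.503, -0.015, 0.105])]
clip_m_mid scene [([361.0, 244.0], 0.6, [0.532, 0.051, 0.105])]
clip_m_mid side [([368.0, 261.0], 0.76, [0.531, 0.064, 0.105])]
clip_t_mid scene [([373.0, 272.0], 0.71, [0.552, 0.121, 0.105])]
clip_t_mid side [([357.0, 287.0], 0.96, [0.543, 0.132, 0.105]), ([425.0, 195.0], 0.58, [0.433, -0.161, 0.105])]
soap_box scene [([318.0, 162.0], 0.92, [0.438, -0.269, 0.06])]
soap_box side [([424.0, 196.0], 0.75, [0.428, -0.232, 0.06]), ([373.0, 272.0], 0.45, [0.52, 0.037, 0.06])]
dish scene [([479.0, 344.0], 0.62, [0.465, 0.324, 0.06]), ([316.0, 162.0], 0.57, [0.443, -0.273, 0.06])]
dish side [([412.0, 427.0], 0.88, [0.452, 0.34, 0.06])]
lota scene [([362.0, 392.0], 0.78, [0.69, 0.291, 0.06])]
lota side [([240.0, 381.0], 0.78, [0.688, 0.3, 0.06]), ([369.0, 261.0], 0.54, [0.53, 0.007, 0.06])]
mug scene [([215.0, 206.0], 0.65, [0.721, -0.256, 0.06]), ([359.0, 245.0], 0.58, [0.511, 0.018, 0.06])]
mug side [([294.0, 178.0], 0.91, [0.716, -0.267, 0.06])]
scrubber scene [([262.0, 327.0], 0.97, [0.774, 0.093, 0.06]), ([316.0, 162.0], 0.22, [0.442, -0.273, 0.06])]
scrubber side [([227.0, 288.0], 0.98, [0.761, 0.114, 0.06])]
```

View pics/scene0.png

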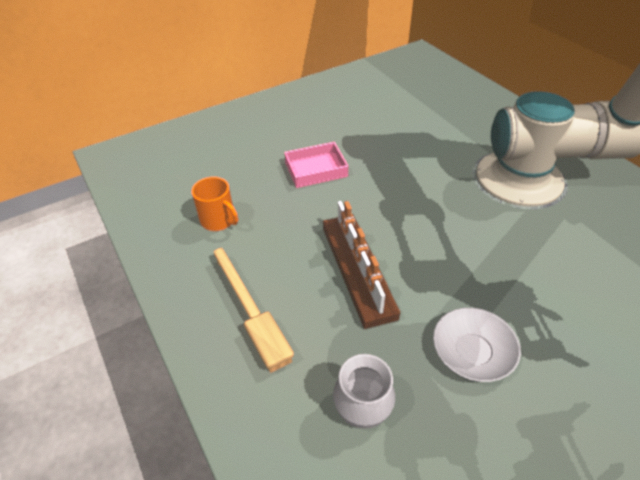

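View pics/side0.png

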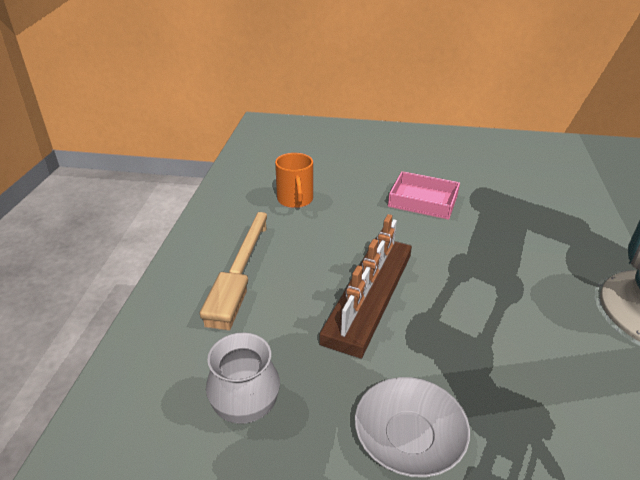

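The pictures show the card running roughly along y with three clips: scene (345,215), (361,242), (373,270). The pink box is at scene (318,162) and the steel dish at (478,345). The lota, mug and scrubber stand clear on the far side. Next I triangulate.

```bash
python3 - <<'E'
from h import *
D=dict(k=((345,220),(386,235)),m=((361,244),(368,261)),t=((373,272),(357,287)),box=((318,162),(424,196)),dish=((479,344),(412,427)),lota=((362,392),(240,381)),stand=((361,284),(366,310)))
for n,(a,b) in D.items():
    p,e=tri(ray("scene",a),ray("side",b));print(n,p.round(3),np.round(e,4))
# card top edge near end, foot corners
print("foot near corners side",[onz("side",q,.03).round(3) for q in((320,335),(362,346),(411,244))],"scene",[onz("scene",q,.03).round(3) for q in((364,317),(398,308),(323,226))])
print("card top",[onz("side",q,.085).round(3) for q in((343,303),(350,300))],[onz("scene",q,.085).round(3) for q in((377,287),(339,203))])
print("box rim scene",[onz("scene",q,.035).round(3) for q in((285,155),(335,146),(348,167),(293,176))])
print("box rim side",[onz("side",q,.035).round(3) for q in((400,174),(460,183),(454,207),(390,196))])
i=camera_info("wrist");print(np.round(i["hand_eye"],3),i["camera_matrix"])
E
```

```text
k [ 0.504 -0.046  0.08 ] [0.0022 0.0022]
m [0.529 0.048 0.096] [0.0035 0.0035]
t [0.543 0.111 0.088] [0.0005 0.0005]
box [ 0.418 -0.305  0.022] [0.0051 0.0051]
dish [0.448 0.316 0.029] [0.0017 0.0017]
lota [0.69  0.291 0.052] [0.0025 0.0025]
stand [ 0.528  0.056 -0.016] [0.0016 0.0016]
foot near corners side [array([0.595, 0.17 , 0.03 ]), array([0.527, 0.184, 0.03 ]), array([ 0.451, -0.097,  0.03 ])] scene [array([0.592, 0.156, 0.03 ]), array([0.524, 0.173, 0.03 ]), array([ 0.53 , -0.096,  0.03 ])]
card top [array([0.562, 0.149, 0.085]), array([0.552, 0.141, 0.085])] [array([0.556, 0.142, 0.085]), array([ 0.491, -0.091,  0.085])]
box rim scene [array([ 0.48 , -0.368,  0.035]), array([ 0.349, -0.331,  0.035]), array([ 0.369, -0.238,  0.035]), array([ 0.504, -0.282,  0.035])]
box rim side [array([ 0.478, -0.366,  0.035]), array([ 0.34 , -0.345,  0.035]), array([ 0.36 , -0.238,  0.035]), array([ 0.499, -0.263,  0.035])]
[[-0.001 -0.972 -0.234  0.066]
 [ 1.    -0.    -0.001 -0.001]
 [ 0.001 -0.234  0.972 -0.179]
 [ 0.     0.     0.     1.   ]] [[395.32763532   0.         314.81690003]
 [  0.         395.32763532 240.46699652]
 [  0.           0.           1.        ]]
```

Emit:
step_arm --moves '[0.308,-0.485,0,-1.449,-1,0.308,-0.485,0,-1.449,-1,0.308,-0.485,0,-1.449,-1,0.308,-0.485,0,-1.449,-1,0.308,-0.485,0,-1.449,-1,0.308,-0.485,0,-1.449,-1,0.308,-0.485,0,-1.449,-1,0.308,-0.485,0,-1.449,-1,0.308,-0.485,0,-1.449,-1,0.308,-0.485,0,-1.449,-1,0.308,-0.485,0,-1.449,-1,0.308,-0.485,0,-1.449,-1]' --squeeze 45

```text
time_s: 2.0
ee_pos: [0.4895, 0.107, 0.2058]
tcp_rot: [0.798, 0.602, 0.0, 0.0]
contact_force: [0.7, 0.6, -1.6]
opening: 0.0936
grasp_force: 0.0
```

Emit:
step_arm --moves '[0.038,-0.062,0,0,-1,0.038,-0.062,0,0,-1,0.038,-0.062,0,0,-1,0.038,-0.062,0,0,-1]'

```text
time_s: 2.33
ee_pos: [0.5273, 0.0455, 0.2051]
tcp_rot: [0.797, 0.603, -0.0, -0.0]
contact_force: [-0.4, 0.4, -0.0]
opening: 0.0939
grasp_force: 0.0
```

```bash
cat >> h.py <<'E'
from scipy.spatial.transform import Rotation as Ro
def wray(xy,s):
    i=camera_info("wrist");K=np.array(i["camera_matrix"]);H=np.array(i["hand_eye"]);T=np.eye(4);T[:3,:3]=Ro.from_quat(s["tcp_rot"]).as_matrix();T[:3,3]=s["ee_pos"]
    W=T@H;d=W[:3,:3]@np.linalg.solve(K,[xy[0],xy[1],1]);return W[:3,3],d/np.linalg.norm(d)
def wz(xy,s,z):
    c,d=wray(xy,s);return c+d*(z-c[2])/d[2]
E
python3 - <<'E'
from h import *
s=state();print(s["ee_pos"],s["tcp_rot"])
cv2.imwrite("pics/w1.png",read_camera("wrist"))
for n in("clip_k_mid","clip_m_mid","clip_t_mid"):
    print(n,[(np.round(x["xy"]).tolist(),round(x["conf"],2),wz(x["xy"],s,.11).round(4).tolist()) for x in spot_in(n,"wrist")[:3]])
E
```

```text
[0.52725255 0.045546   0.20514841] [ 7.97450535e-01  6.03384233e-01 -1.53580285e-04 -2.96996645e-04]
clip_k_mid [([314.0, 332.0], 0.73, [0.5087, -0.0219, 0.11]), ([311.0, 314.0], 0.19, [0.5103, -0.0071, 0.11])]
clip_m_mid [([310.0, 242.0], 0.9, [0.5248, 0.0455, 0.11])]
clip_t_mid [([310.0, 140.0], 0.66, [0.5444, 0.1135, 0.11])]
```

View pics/w1.png

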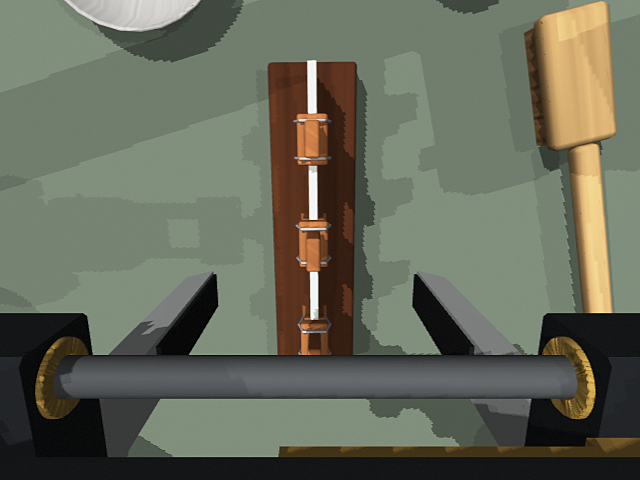

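The three tabs show in a line: t's top face at about (312,139), m's at about (313,252), and k's starting at row 333 and partly hidden. The card is vertical in the image, so the yaw is right.

```bash
python3 - <<'E'
from h import *
s=dict(ee_pos=[0.52725255,0.045546,0.20514841],tcp_rot=[7.97450535e-01,6.03384233e-01,-1.53580285e-04,-2.96996645e-04])
for q in((312.5,139),(313,252),(316,351)): print(wz(q,s,.125).round(4))
print([wz(q,s,.085).round(4) for q in((312,62),(314,295))], wz((312,62),s,.03),wz((270,62),s,.03).round(3),wz((356,62),s,.03).round(3))
E
```

```text
[0.546  0.1136 0.125 ]
[0.526 0.042 0.125]
[ 0.5079 -0.0298  0.125 ]
[array([0.5599, 0.1646, 0.085 ]), array([ 0.5138, -0.0031,  0.085 ])] [0.5624004  0.17478857 0.03      ] [0.529 0.184 0.03 ] [0.598 0.165 0.03 ]
```

Emit:
step_arm --moves '[-0.0015,-0.0035,-0.04,0,0,-0.0015,-0.0035,-0.08,0,0,-0.0015,-0.0035,-0.103,0,0.2,-0.0015,-0.0035,-0.103,0,0.5,-0.0015,-0.0035,-0.103,0,1,-0.0015,-0.0035,-0.103,0,1,-0.0015,-0.0035,-0.103,0,1,-0.0015,-0.0035,-0.103,0,1,-0.0015,-0.0035,-0.103,0,1]'

```text
time_s: 3.28
ee_pos: [0.5262, 0.0435, 0.104]
tcp_rot: [0.796, 0.605, 0.001, 0.001]
contact_force: [-0.6, -1.0, 0.0]
opening: 0.0376
grasp_force: 0.0
```

Emit:
step_arm --moves '[0,-0.001,-0.002,0,1,0,-0.001,-0.002,0,1,0,-0.001,-0.002,0,1,0,-0.001,-0.002,0,1,0,-0.001,-0.002,0,1,0,-0.001,-0.002,0,1,0,-0.001,-0.002,0,1]'

```text
time_s: 3.87
ee_pos: [0.5252, 0.0423, 0.1005]
tcp_rot: [0.796, 0.605, -0.0, 0.0]
contact_force: [-0.3, -0.1, -0.5]
opening: 0.0101
grasp_force: 45.0
```

Emit:
step_arm --moves '[0,0,0.002,0,1,0,0,0.004,0,1,0,0,0.006,0,1,0,0,0.008,0,1]'

```text
time_s: 4.2
ee_pos: [0.5249, 0.0424, 0.1082]
tcp_rot: [0.796, 0.605, -0.0, -0.0]
contact_force: [0.2, -0.2, -5.9]
opening: 0.0094
grasp_force: 45.0
```

Emit:
step_arm --moves '[0,0,0.002,0,1,0,0,0.004,0,1,0,0,0.004,0,1]'

```text
time_s: 4.45
ee_pos: [0.5252, 0.0424, 0.1129]
tcp_rot: [0.796, 0.605, 0.0, 0.0]
contact_force: [-0.6, 0.7, -2.9]
opening: 0.0095
grasp_force: 45.0
```

Emit:
step_arm --moves '[0,0,0.002,0,1,0,0,0.004,0,1,0,0,0.006,0,1]'

```text
time_s: 4.7
ee_pos: [0.5251, 0.0425, 0.1186]
tcp_rot: [0.796, 0.605, -0.0, -0.0]
contact_force: [1.3, -0.2, -4.0]
opening: 0.0095
grasp_force: 45.0
```

Emit:
step_arm --moves '[0,0,-0.003,0,1,0,0,-0.006,0,1,0,0,-0.009,0,1]'

```text
time_s: 4.95
ee_pos: [0.5258, 0.0426, 0.1104]
tcp_rot: [0.796, 0.605, 0.001, 0.001]
contact_force: [-1.2, 0.2, 4.9]
opening: 0.0095
grasp_force: 45.0
```

Emit:
step_arm --moves '[0,0,-0.003,0,1,0,0,-0.006,0,1,0,0,-0.01,0,1,0,0,-0.011,0,1]'

```text
time_s: 5.28
ee_pos: [0.5257, 0.0425, 0.1003]
tcp_rot: [0.796, 0.605, 0.001, 0.0]
contact_force: [-4.5, 1.0, 23.8]
opening: 0.0097
grasp_force: 45.0
```

Emit:
step_arm --moves '[0,0,0.002,0,0.4,0,0,0.002,0,0.4,0,0,0.002,0,0.4,0,0,0.036,0,0.4,-0.01,-0.036,0.036,0,0.4,-0.0195,-0.072,0.036,0,0.4,-0.0195,-0.072,0.036,0,0.4,-0.0195,-0.072,0.002,0,0.4,-0.0195,-0.072,0.002,0,1,-0.0195,-0.072,0.002,0,1,-0.0195,-0.072,0.002,0,1,-0.0195,-0.072,0.002,0,1]'

```text
time_s: 6.28
ee_pos: [0.5061, -0.0291, 0.101]
tcp_rot: [0.796, 0.605, 0.0, 0.0]
contact_force: [-0.5, -0.1, -1.5]
opening: 0.0095
grasp_force: 45.0
```

Emit:
step_arm --moves '[0,0,0,0,1,0,0,0,0,1,0,0,0,0,1]'

```text
time_s: 6.53
ee_pos: [0.5061, -0.0292, 0.1011]
tcp_rot: [0.796, 0.605, 0.0, 0.0]
contact_force: [-0.3, 0.2, -0.3]
opening: 0.0097
grasp_force: 45.0
```

Gripped k. I draw it up the same way.

Emit:
step_arm --moves '[0,0,0.002,0,1,0,0,0.004,0,1,0,0,0.006,0,1,0,0,0.008,0,1]'

```text
time_s: 6.87
ee_pos: [0.5057, -0.0296, 0.1088]
tcp_rot: [0.796, 0.605, 0.0, 0.0]
contact_force: [-1.0, 1.0, -0.3]
opening: 0.0094
grasp_force: 45.0
```

Emit:
step_arm --moves '[0,0,0.002,0,1,0,0,0.004,0,1,0,0,0.004,0,1]'

```text
time_s: 7.12
ee_pos: [0.5059, -0.0297, 0.1131]
tcp_rot: [0.796, 0.605, 0.0, 0.0]
contact_force: [-0.1, 0.4, -0.3]
opening: 0.0091
grasp_force: 45.0
```

Emit:
step_arm --moves '[0,0,0.002,0,1,0,0,0.004,0,1,0,0,0.006,0,1]'

```text
time_s: 7.37
ee_pos: [0.5057, -0.0296, 0.1186]
tcp_rot: [0.796, 0.605, 0.0, 0.0]
contact_force: [-0.1, -0.0, -2.1]
opening: 0.0095
grasp_force: 45.0
```

Emit:
step_arm --moves '[0,0,-0.003,0,1,0,0,-0.006,0,1,0,0,-0.009,0,1]'

```text
time_s: 7.62
ee_pos: [0.5059, -0.0296, 0.1094]
tcp_rot: [0.796, 0.605, 0.0, 0.0]
contact_force: [0.5, 1.1, 1.0]
opening: 0.0097
grasp_force: 45.0
```

Emit:
step_arm --moves '[0,0,-0.003,0,1,0,0,-0.006,0,1,0,0,-0.01,0,1,0,0,-0.011,0,1]'

```text
time_s: 7.95
ee_pos: [0.506, -0.0295, 0.1006]
tcp_rot: [0.796, 0.605, 0.0, 0.0]
contact_force: [-5.5, 1.1, 24.0]
opening: 0.0096
grasp_force: 45.0
```

k drags less than m. Now t.

Emit:
step_arm --moves '[0,0,0.002,0,0.4,0,0,0.002,0,0.4,0,0,0.002,0,0.4,0,0,0.04,0,0.4,0.01,0.036,0.04,0,0.4,0.02,0.072,0.04,0,0.4,0.03,0.108,0.04,0,0.4,0.0395,0.1435,0.04,0,0.4,0.0395,0.1435,0.04,0,0.4,0.0395,0.1435,0.002,0,0.4,0.0395,0.1435,0.002,0,1,0.0395,0.1435,0.002,0,1]'

```text
time_s: 8.95
ee_pos: [0.5431, 0.1134, 0.0986]
tcp_rot: [0.796, 0.605, -0.002, -0.001]
contact_force: [-0.4, 0.3, 0.7]
opening: 0.0183
grasp_force: 0.0
```

Emit:
step_arm --moves '[0,0,0,0,1,0,0,0,0,1,0,0,0,0,1,0,0,0,0,1,0,0,0,0,1]'

```text
time_s: 9.37
ee_pos: [0.5451, 0.1134, 0.101]
tcp_rot: [0.797, 0.605, -0.0, 0.0]
contact_force: [-1.3, -1.3, -1.4]
opening: 0.0098
grasp_force: 45.0
```

Emit:
step_arm --moves '[0,0,0.002,0,1,0,0,0.004,0,1,0,0,0.006,0,1,0,0,0.008,0,1]'

```text
time_s: 9.7
ee_pos: [0.5444, 0.1137, 0.1075]
tcp_rot: [0.796, 0.605, -0.001, -0.0]
contact_force: [-0.5, -0.9, -13.5]
opening: 0.0098
grasp_force: 45.0
```

Emit:
step_arm --moves '[0,0,0.002,0,1,0,0,0.004,0,1,0,0,0.006,0,1]'

```text
time_s: 9.95
ee_pos: [0.5447, 0.1139, 0.1143]
tcp_rot: [0.796, 0.605, -0.001, -0.0]
contact_force: [-0.1, -0.5, -14.0]
opening: 0.0101
grasp_force: 45.0
```

t is firm, m middling and k weak. The weakest clip goes first, so I seat t again and go to k.

Emit:
step_arm --moves '[0,0,-0.004,0,1,0,0,-0.008,0,1,0,0,-0.012,0,1,0,0,-0.0145,0,1,0,0,-0.0145,0,1,0,0,-0.013,0,0.4,0,0,-0.013,0,0.4,0,0,-0.013,0,0.4,0,0,0.026,0,0.4,-0.01,-0.036,0.026,0,0.4,-0.02,-0.072,0.026,0,0.4,-0.03,-0.108,0.026,0,0.4]'

```text
time_s: 10.95
ee_pos: [0.5162, 0.0052, 0.1417]
tcp_rot: [0.796, 0.606, 0.001, 0.001]
contact_force: [-0.8, 0.1, 0.1]
opening: 0.0283
grasp_force: 0.0
```

Emit:
step_arm --moves '[-0.0095,-0.0355,0,0,0.4,-0.0095,-0.0355,0,0,0.4,-0.0095,-0.0355,-0.038,0,0.4,-0.0095,-0.0355,-0.038,0,1,-0.0095,-0.0355,-0.038,0,1,-0.0095,-0.0355,-0.038,0,1,-0.0095,-0.0355,-0.038,0,1,-0.0095,-0.0355,-0.038,0,1,-0.0095,-0.0355,-0.038,0,1]'

```text
time_s: 11.7
ee_pos: [0.5064, -0.0291, 0.1035]
tcp_rot: [0.796, 0.605, 0.001, 0.001]
contact_force: [-0.4, 0.6, 0.6]
opening: 0.0094
grasp_force: 45.0
```

Emit:
step_arm --moves '[0,0,0.02,0,1,0,0,0.04,0,1,0,0,0.06,0,1,-0.011,-0.034,0.06,0,1,-0.022,-0.07,0.06,0,1,-0.033,-0.108,0.06,0,1,-0.044,-0.146,0.06,0,1,-0.055,-0.184,0.06,0,1,-0.066,-0.222,0.06,0,1,-0.084,-0.26,0.06,0,1,-0.084,-0.275,0.06,0,1,-0.084,-0.275,0.06,0,1]'

```text
time_s: 12.7
ee_pos: [0.4219, -0.3086, 0.163]
tcp_rot: [0.798, 0.603, -0.0, 0.002]
contact_force: [0.8, 0.4, -0.5]
opening: 0.0094
grasp_force: 45.0
```

```bash
python3 - <<'E'
from h import *
s=state();print(s["ee_pos"],s["opening"])
a=read_camera("wrist");b=read_camera("side");c=read_camera("scene")
cv2.imwrite("pics/box.png",np.hstack([cv2.resize(a,(400,300)),cv2.resize(c[100:250,220:420],(400,300))]))
E
```

```text
[ 0.42186407 -0.30859651  0.16301737] 0.009447969264042035
```

View pics/box.png

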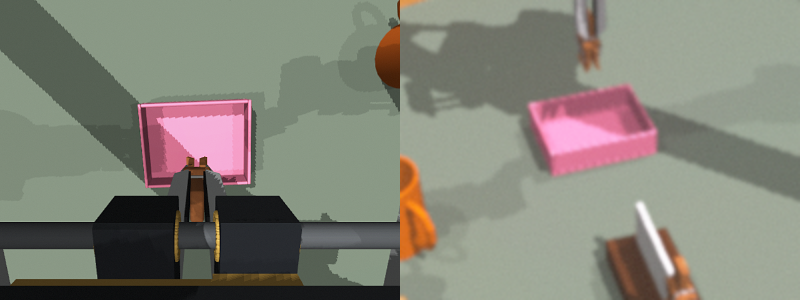

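The wrist view shows the box rim spanning (138–251, 101–187) in the half-size picture, with k held in the fingers.

```bash
python3 - <<'E'
from h import *
s=state();P=[wz((1.6*u,1.6*v),s,.035) for u,v in((138,101),(251,99),(144,187),(252,185))];print(np.round(P,3),np.mean(P,0).round(4))
E
```

```text
[[ 0.369 -0.232  0.035]
 [ 0.502 -0.266  0.035]
 [ 0.341 -0.34   0.035]
 [ 0.479 -0.375  0.035]] [ 0.4226 -0.3033  0.035 ]
```

Emit:
step_arm --moves '[0,0.003,-0.035,0,1,0,0.003,-0.07,0,1,0,0.003,-0.09,0,1,0,0.003,-0.1,0,1,0,0.003,-0.104,0,1,0,0.003,-0.104,0,1,0,0.003,-0.104,0,0.6,0,0.003,-0.104,0,0.4,0,0.003,-0.104,0,0.4,0,0.003,-0.104,0,0.4]'

```text
time_s: 13.68
ee_pos: [0.4223, -0.3021, 0.0596]
tcp_rot: [0.796, 0.605, 0.0, 0.001]
contact_force: [-0.1, -0.6, -0.0]
opening: 0.0277
grasp_force: 0.0
```

Emit:
step_arm --moves '[0,0,0.02,0,0.4,0,0,0.05,0,0.4,0,0,0.09,0,0.4,0,0,0.11,0,0.4,0.012,0.04,0.11,0,0.4,0.024,0.08,0.11,0,0.4,0.036,0.12,0.11,0,0.4,0.036,0.12,0.11,0,0.4]'

```text
time_s: 14.35
ee_pos: [0.4586, -0.1752, 0.1693]
tcp_rot: [0.795, 0.607, 0.002, -0.001]
contact_force: [0.8, -0.3, 0.3]
opening: 0.028
grasp_force: 0.0
```

```bash
python3 - <<'E'
from h import *
s=state();print(s["ee_pos"],s["opening"])
b=read_camera("side");c=read_camera("scene")
cv2.imwrite("pics/box2.png",np.hstack([cv2.resize(b[140:350,300:580],(400,300)),cv2.resize(c[130:340,220:500],(400,300))]))
for n in("clip_k_mid","clip_m_mid","clip_t_mid"):print(n,spot_in(n,"scene")[:2])
E
```

```text
[ 0.45862078 -0.17524048  0.16933397] 0.02803822243638351
clip_k_mid [{'xy': [315.5, 162.2], 'conf': 0.65}]
clip_m_mid [{'xy': [358.5, 245.2], 'conf': 0.62}]
clip_t_mid [{'xy': [373.1, 271.1], 'conf': 0.71}]
```

View pics/box2.png

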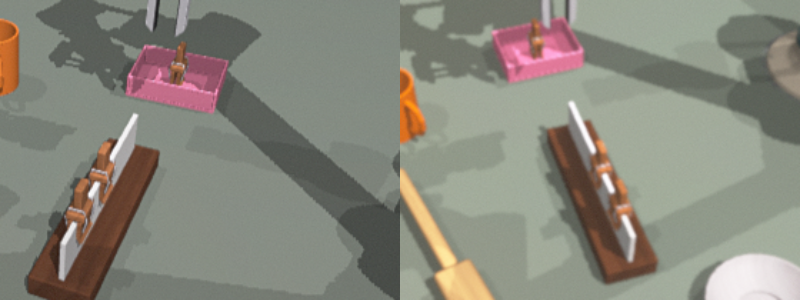

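k stands upright in the box, at about (179,62) in the left crop. m and t are still on the card. Next is t.

Emit:
step_arm --moves '[0.011,0.037,0,0,0.4,0.022,0.074,0,0,0.4,0.033,0.111,0,0,0.4,0.044,0.148,0,0,0.4,0.055,0.185,0,0,0.4,0.066,0.222,0,0,0.4,0.077,0.259,0,0,0.4,0.087,0.294,-0.01,0,0.4,0.087,0.294,-0.025,0,0.4,0.087,0.294,-0.025,0,0.4]'

```text
time_s: 15.43
ee_pos: [0.5437, 0.1125, 0.1408]
tcp_rot: [0.796, 0.605, -0.002, -0.001]
contact_force: [-0.3, -0.7, -0.1]
opening: 0.0284
grasp_force: 0.0
```

Emit:
step_arm --moves '[0,0,0,0,0.4]'

```text
time_s: 15.52
ee_pos: [0.5443, 0.1111, 0.1426]
tcp_rot: [0.797, 0.604, -0.001, -0.0]
contact_force: [0.4, -0.5, 0.1]
opening: 0.0282
grasp_force: 0.0
```

Emit:
step_arm --moves '[0.001,0.002,-0.035,0,0.4,0.001,0.002,-0.042,0,1,0.001,0.002,-0.042,0,1,0.001,0.002,-0.042,0,1,0.001,0.002,-0.042,0,1,0.001,0.002,-0.042,0,1,0.001,0.002,-0.042,0,1]'

```text
time_s: 16.1
ee_pos: [0.5454, 0.1135, 0.1023]
tcp_rot: [0.796, 0.605, -0.0, 0.001]
contact_force: [-2.5, -2.5, 0.1]
opening: 0.0095
grasp_force: 45.0
```

Emit:
step_arm --moves '[0,0,0.01,0,1,0,0,0.02,0,1,0,0,0.03,0,1,0,0,0.045,0,1,0,0,0.06,0,1,0,0,0.06,0,1]'

```text
time_s: 16.6
ee_pos: [0.5496, 0.1153, 0.1673]
tcp_rot: [0.796, 0.605, 0.005, 0.003]
contact_force: [0.6, -0.2, -0.0]
opening: 0.0098
grasp_force: 45.0
```

Free of the card. Move over the dish: (-0.097, +0.202).

Emit:
step_arm --moves '[-0.016,0.034,0,0,1,-0.032,0.068,0,0,1,-0.048,0.101,0,0,1,-0.064,0.135,0,0,1,-0.08,0.168,0,0,1,-0.09,0.19,0,0,1,-0.097,0.202,0,0,1,-0.097,0.202,0,0,1,-0.097,0.202,0,0,1]'

```text
time_s: 17.35
ee_pos: [0.449, 0.3171, 0.1624]
tcp_rot: [0.796, 0.605, 0.001, 0.0]
contact_force: [0.5, -0.8, -0.1]
opening: 0.0096
grasp_force: 45.0
```

```bash
python3 - <<'E'
from h import *
s=state();print(s["ee_pos"],s["opening"],s["grasp_force"])
a=read_camera("wrist");b=read_camera("side")
cv2.imwrite("pics/dish.png",np.hstack([cv2.resize(a,(400,300)),cv2.resize(b[270:480,280:560],(400,300))]))
E
```

```text
[0.44898353 0.31714525 0.16244721] 0.00964989461561796 44.996734857559204
```

View pics/dish.png

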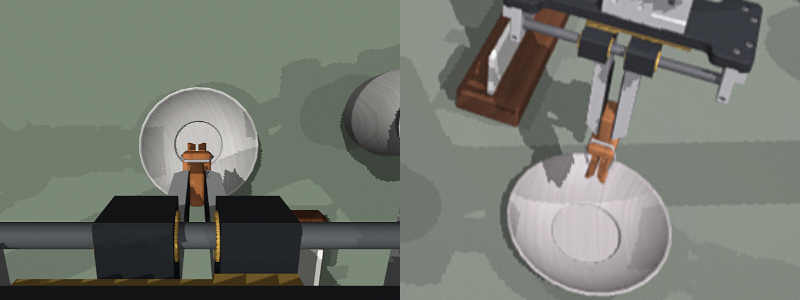

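The dish floor centre is at about (198,144) in the left crop, a few mm along +y from the tool axis. The clip is held firmly, so I lower it.

Emit:
step_arm --moves '[0.003,0.004,-0.035,0,1,0.003,0.004,-0.07,0,1,0.003,0.004,-0.09,0,1,0.003,0.004,-0.1,0,1,0.003,0.004,-0.104,0,1,0.003,0.004,-0.104,0,1,0.003,0.004,-0.104,0,0.6,0.003,0.004,-0.104,0,0.4,0.003,0.004,-0.104,0,0.4,0.003,0.004,-0.104,0,0.4]'

```text
time_s: 18.28
ee_pos: [0.4524, 0.3209, 0.0587]
tcp_rot: [0.796, 0.605, 0.001, 0.0]
contact_force: [0.1, 0.0, -0.2]
opening: 0.0281
grasp_force: 0.0
```

Emit:
step_arm --moves '[0,0,0.02,0,0.4,0,0,0.05,0,0.4,0,0,0.09,0,0.4,0,0,0.11,0,0.4,0.01,-0.036,0.11,0,0.7,0.02,-0.072,0.11,0,1,0.03,-0.108,0.11,0,1,0.04,-0.144,0.11,0,1,0.05,-0.18,0.11,0,1,0.06,-0.216,0.11,0,1,0.074,-0.252,0.11,0,1,0.074,-0.279,0.11,0,1]'

```text
time_s: 19.28
ee_pos: [0.5283, 0.0385, 0.1683]
tcp_rot: [0.797, 0.604, 0.001, 0.002]
contact_force: [1.5, -0.3, 0.3]
opening: 0.0007
grasp_force: 0.0
```

```bash
python3 - <<'E'
from h import *
s=state();print(s["ee_pos"],s["opening"],s["time_s"])
a=read_camera("wrist");b=read_camera("side")
cv2.imwrite("pics/dish2.png",np.hstack([cv2.resize(a,(400,300)),cv2.resize(b[180:480,200:600],(400,300))]))
E
```

```text
[0.52831914 0.03848591 0.16830312] 0.0006800442461763345 19.2833
```

View pics/dish2.png

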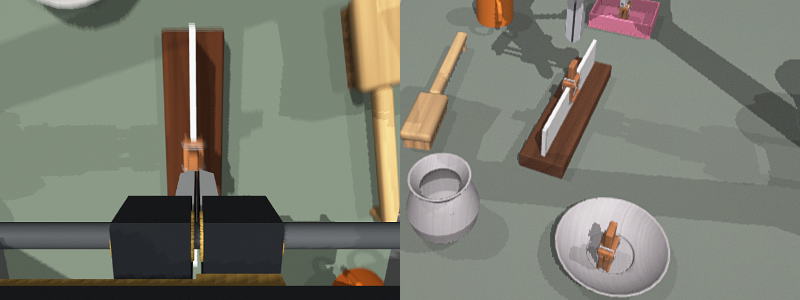

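t stands in the dish at about (608,248), and only m is left on the card. I press m's tab gently with shut fingers to confirm it is seated.

Emit:
step_arm --moves '[-0.002,0.003,-0.02,0,1,-0.002,0.003,-0.036,0,1,-0.002,0.003,-0.036,0,1,-0.002,0.003,-0.036,0,1]'

```text
time_s: 19.72
ee_pos: [0.523, 0.0453, 0.1314]
tcp_rot: [0.796, 0.605, -0.0, -0.001]
contact_force: [1.0, 0.1, 0.4]
opening: 0.0004
grasp_force: 0.0
```

Emit:
step_arm --moves '[0,0,-0.002,0,1,0,0,-0.004,0,1,0,0,-0.006,0,1,0,0,-0.006,0,1]'

```text
time_s: 20.05
ee_pos: [0.5238, 0.0447, 0.1257]
tcp_rot: [0.796, 0.605, 0.0, 0.0]
contact_force: [0.1, 0.3, -0.6]
opening: 0.0005
grasp_force: 0.0
```

Emit:
step_arm --moves '[0.001,-0.002,-0.001,0,1,0.001,-0.002,-0.002,0,1,0.001,-0.002,-0.003,0,1,0.001,-0.002,-0.003,0,1]'

```text
time_s: 20.38
ee_pos: [0.5252, 0.0433, 0.1251]
tcp_rot: [0.797, 0.605, 0.001, -0.0]
contact_force: [-4.4, 2.2, 14.3]
opening: 0.0005
grasp_force: 7.1
```

m is seated: its top is at z 0.125 and it does not yield at 14 N. I retreat straight up and check.

Emit:
step_arm --moves '[0,0,0.02,0,1,0,0,0.06,0,1,0,0,0.1,0,1,0,0,0.13,0,1,0,0,0.13,0,1,0,0,0.13,0,1,0,0,0.13,0,1]'

```text
time_s: 20.97
ee_pos: [0.5241, 0.0424, 0.2517]
tcp_rot: [0.796, 0.605, -0.0, -0.0]
contact_force: [0.1, 0.3, -0.5]
opening: 0.0005
grasp_force: 0.0
```

```bash
python3 - <<'E'
from h import *
print(state()["ee_pos"])
b=read_camera("side");cv2.imwrite("pics/fin.png",b)
E
```

```text
[0.52410361 0.04236456 0.25172612]
```

View pics/fin.png

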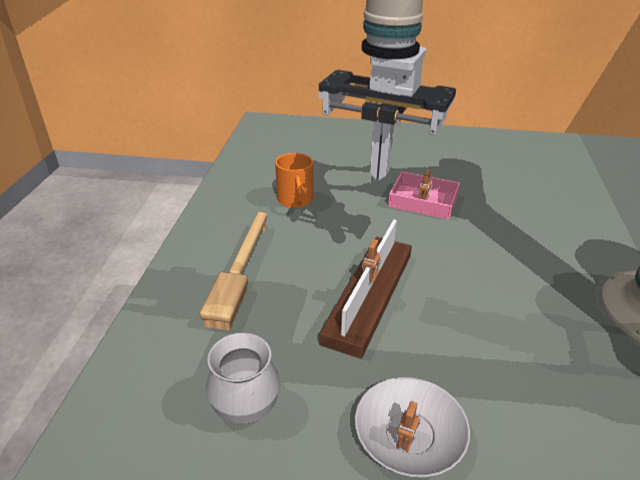

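The picture shows k in the box (426,183), m on the card (371,257) and t in the dish (408,425). The bystanders have not moved.

```bash
python3 -c "from cell import sign_off; print(sign_off())"
```

```text
the job is handed in; nothing more can be done
None
```

The job is handed in: weak clip k (about 2 N at most) is in the soap box, firm clip t (about 14 N) is in the dish, and middling clip m (about 3–6 N) is on the card pushed fully down, with lota, mug and scrubber undisturbed.

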